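Sort solid shafts from hollow ones by heft

TASK

The three shafts in the light stand look exactly alike, but some are solid and some are hollow: find out by hefting, and draw them straight up so that the stand is neither tipped nor dragged away. Set every solid (heavy) shaft upright on the tray and leave or put back every hollow (light) one standing in the stand. Leave the other things on the table where they are.

Things in the scene. Friction and masses are not known exactly. Their poses are not given: they have to be found in the camera images.
- shaft_1: The whole shaft of shaft_1_center; origin: centre of its bottom face, z up its axis. A solid shaft weighs 0.55 to 0.75 kg, a hollow one 0.13 to 0.2 kg; only the weight tells them apart; the number of each is not told.
- shaft_1_center (a point): Centre (half-way up, on the axis) of one of three bright steel shafts that look alike: barrel 32 mm in diameter, 90 mm long, then a journal 22 mm in diameter, 25 mm long; 115 mm in all, closed ends. At the start upright in a hole of the stand, foot 6 mm above the table, 73 mm (48 of barrel, then the journal) above the stand's top. Round: any grasp yaw.
- shaft_2: The whole shaft of shaft_2_center; origin: centre of its bottom face, z up its axis. A solid shaft weighs 0.55 to 0.75 kg, a hollow one 0.13 to 0.2 kg; only the weight tells them apart; the number of each is not told.
- shaft_2_center (a point): Centre (half-way up, on the axis) of one of three bright steel shafts that look alike: barrel 32 mm in diameter, 90 mm long, then a journal 22 mm in diameter, 25 mm long; 115 mm in all, closed ends. At the start upright in a hole of the stand, foot 6 mm above the table, 73 mm (48 of barrel, then the journal) above the stand's top. Round: any grasp yaw.
- shaft_3: The whole shaft of shaft_3_center; origin: centre of its bottom face, z up its axis. A solid shaft weighs 0.55 to 0.75 kg, a hollow one 0.13 to 0.2 kg; only the weight tells them apart; the number of each is not told.
- shaft_3_center (a point): Centre (half-way up, on the axis) of one of three bright steel shafts that look alike: barrel 32 mm in diameter, 90 mm long, then a journal 22 mm in diameter, 25 mm long; 115 mm in all, closed ends. At the start upright in a hole of the stand, foot 6 mm above the table, 73 mm (48 of barrel, then the journal) above the stand's top. Round: any grasp yaw.
- stand: Light free-standing grey plastic stand, 60 (its x) x 190 (its y) x 48 mm, 0.12 to 0.2 kg: 6 mm base plate, 10 mm top plate on four pillars near the ends (heads 3 mm above). Three through holes of 36 mm in the top plate, in a row along its y, 65 mm apart, the middle one central; a shaft in each stands on the base plate, 33 mm clear of the next. Origin: centre of the underside.
- tray: Shallow grey steel tray fixed to the table, 150 (its x) x 200 (its y) mm; rim 12 mm high, 3 mm thick; flat black rubber mat whose top is 5 mm above the table. Origin: centre of the underside. Tray and stand are one to the robot's left, one to its right; which is where varies. Room for three shafts upright.
- bare_core: Bystander: bare laminated stator core, 106 mm in diameter, 47 mm high; origin at the centre of its underside. Behind the work.
- v_block: Bystander: small steel V-block, 60 x 40 x 30 mm; origin at the centre of its underside. Behind the work.
- bearing: Bystander: ball bearing lying flat, 32 mm in diameter, 9 mm high; origin at the centre of its underside. Between tray and stand.
There are look-alikes about, which are no part of the job. Leave any blue or pink look-alike of the shaft_1 alone.

How it is judged:
At the end, for the whole second after the job is handed in: Every solid shaft stands on the tray's mat (within 0.12 rad of upright, its weight on the tray), every hollow shaft stands fully down in a hole of the stand (within 0.12 rad of upright), all at rest; the stand stands level (0.05 rad) and within 50 mm of where it was (((contact force between shaft_1 and tray above 3.5 N and z of shaft_1_center in the frame of tray below 0.066 m) or (contact force between shaft_1 and stand below 3.5 N and x of shaft_1_center in the frame of stand between -0.012 and 0.012 m and y of shaft_1_center in the frame of stand between -0.08 and 0.08 m and z of shaft_1_center in the frame of stand between 0.054 and 0.072 m)) and angle between each of shaft_1, shaft_2, shaft_3's own z axis and vertical below 0.12 rad and linear speed of each of shaft_1, shaft_2, shaft_3 below 0.03 m/s and ((contact force between shaft_2 and tray above 3.5 N and z of shaft_2_center in the frame of tray below 0.066 m) or (contact force between shaft_2 and stand below 3.5 N and x of shaft_2_center in the frame of stand between -0.012 and 0.012 m and y of shaft_2_center in the frame of stand between -0.08 and 0.08 m and z of shaft_2_center in the frame of stand between 0.054 and 0.072 m)) and ((contact force between shaft_3 and tray above 3.5 N and z of shaft_3_center in the frame of tray below 0.066 m) or (contact force between shaft_3 and stand below 3.5 N and x of shaft_3_center in the frame of stand between -0.012 and 0.012 m and y of shaft_3_center in the frame of stand between -0.08 and 0.08 m and z of shaft_3_center in the frame of stand between 0.054 and 0.072 m)) and angle between stand's own z axis and vertical below 0.05 rad and distance of stand from where it was at the start of the episode below 0.05 m); the robot touches nothing.
It fails at once if the stand is tipped by more than 0.2 rad (angle between stand's own z axis and vertical above 0.2 rad).
It fails at once if the bare core, the V-block or the bearing is pushed more than 40 mm (distance of any of bare_core, v_block, bearing from where it was at the start of the episode above 0.04 m).
It fails at once if a shaft is tipped over (more than 1 rad) (angle between any of shaft_1, shaft_2, shaft_3's own z axis and vertical above 1 rad).
It also fails if it takes over 69 s, if anything falls off the work surface, if the arm or the gripper's body presses on something with over 40 N, if the wrist force passes 120 N, or if a joint passes its speed limit or range.

ROBOT

A 7-joint arm with a two-finger parallel gripper is mounted at the origin on a cart in front of the work surface, level with it; the furniture and walls round the work are solid. World frame = base frame: x ahead of the robot, y to its left, z up, the work surface at z = 0. Lengths are in m, angles in rad, forces in N, time in s.
With the tool pointing down it reaches from about 0.425 to 0.925 m from the base axis. Payload 6.8 kg.
Tool frame: the origin (TCP) lies between the finger pads; the fingertips stand 8 mm ahead of it and the grasp point (between the pads) lies 11 mm behind it; z points along the fingers, y is the direction in which the jaws open and shut (so a half turn about z gives the same grasp; the last joint's range is limited). The gripper opens to 88 mm and grips with 3 to 60 N. Pads are 20 mm wide; open, the fingers measure 115 mm over their backs; the gripper's body (75 mm by 178 mm) begins 61 mm behind the grasp point.
Start: joints at [-1.231, 0.477, 0.022, 1.555, -0.011, 1.109, -0.083], TCP at [0.292, 0.608, 0.231] pointing down, gripper open.
Joint ranges: [-2.96, 2.96], [-0.34, 2.1], [-1.41, 1.46], [0.24, 2.44], [-1.37, 4.51], [0.17, 1.92], [-2.96, 2.96]. Speed limits (rad/s): [2.39, 2.39, 3.14, 3.14, 3.14, 3.14, 3.14].

INTERFACE

Orientations are given as a unit quaternion [x, y, z, w].
In Python, from station import robot gives the robot as it stands.
- The arm moves only by the tool send_rows, never from a script. Its argument "targets" is a list of rows, each an object with "xyz": the shift along the world's x, y, z as a fraction of full scale, a list of three; "delta_rot": the turn, a rotation vector about the world's x, y, z as a fraction of full scale, a list of three. In form: [{"xyz": [dx, dy, dz], "delta_rot": [rx, ry, rz]}, ...]. A call has 1 to 5 rows; each row is the pose to reach, as a shift and turn from the pose commanded when the call began, turning the shorter way round; what a row does not reach only later rows make up. Full scale, the value 1, is 0.15 m for a shift and 180 degrees for a turn. A row lasts 1/12 s, in which the tool goes at most 41.7 mm and 7.16 degrees, less where a joint would pass 70% of its speed; a pose out of reach is approached as far as the arm can. A call with a number of a shift or a turn outside -1 to 1 is refused whole. A call with a gripper value outside its range is refused whole. "grip" is the closure, from 0 (fully open) to 1 (shut), set as the call begins (left out, the last holds). The fingers move at their own pace and stop on an object; "newtons" is the grip in N (left out, the last holds). Time passes only in rows, so rows that repeat a pose let the fingers close. It gives the time, the measured TCP pose, the force and the opening at its end, in the units of the state.
- robot.state(): the state, without advancing time (a new reading comes with each control period).
- robot.camera(name): name is "side" or "top" or "wrist"; returns (picture, depth): 400x640x3 uint8, red, green, blue; 400x640 float32, m along the optical axis (not along the pixel's ray), 0 where there is no reading.
- robot.camera_params(name): a dict with "fx", "fy", "cx", "cy" (pixels), "extrinsics" (4x4, takes a point from world to camera coordinates); the wrist camera has in their place "hand_eye" (4x4, takes a point from camera to tool coordinates, whose origin is the TCP and whose axes are the flange's). Camera axes: x right, y down, z forward; pixel columns grow to the right and rows downward; lengths in m; the calibration is good to about 2 mm. A picture is of the moment at which its call begins: read the wrist's pose just before it. camera_params takes no time and is no camera call.
- robot.hand_in(): hands the job in, once; it reports no verdict.
The state is a dict: "clock": time; "qpos": joint angles; "joint_velocities": joint speeds; "joint_torque": joint torques, N m; "ee_pos": TCP position; "tool_rot": TCP orientation; "force": force on the tool from outside, world axes, zero at the start; "torque": the same for the moment, N m; "finger_gap": opening from 0.0 (shut) to 1.0 (fully open).
Only numpy, scipy, OpenCV 4.12 (cv2) and the standard library are available. Lean on these libraries where they do the work, as an engineer would, in place of code of your own. Each camera call takes 0.05 s, during which the arm holds its last target.

## Working session

There is one attempt and no reset: what is moved stays moved. The work goes in short steps, Python scripts to look and compute and a tool call to move; the robot and the scene stay as the last step left them, time stands still between calls to the robot, and variables do not carry over. Pictures are saved under pics/ and viewed, and the job is handed in when it is done.

Besides the shell and the picture viewer there is one more tool, called as a command line: name --argument value ..., lists and objects as JSON in quotes. send_rows: Moves the arm, as the interface text tells. Its arguments: {"type":"object","properties":{"targets":{"type":"array"},"grip":{"type":"number"},"newtons":{"type":"number"}},"required":["targets"]}

```bash
ls; mkdir -p pics
python3 - <<'E'
from station import robot
import cv2,numpy as np
for n in("top","side"):
    p,d=robot.camera(n); cv2.imwrite(f"pics/{n}0.png",p[:,:,::-1]); np.savez(f"{n}0.npz",p=p,d=d)
    c=robot.camera_params(n);print(n,c["fx"],c["cx"],c["cy"],np.round(c["extrinsics"],3).tolist())
print(robot.state())
E
```

```text
pics
top 411.953718990903 319.10757859263845 197.96657580684817 [[-0.016, -1.0, -0.011, 0.03], [-0.984, 0.018, -0.176, 0.58], [0.177, 0.007, -0.984, 0.89], [0.0, 0.0, 0.0, 1.0]]
side 511.5924202431979 319.59554386377926 194.2501547315757 [[0.479, -0.878, 0.001, -0.255], [-0.408, -0.224, -0.885, 0.295], [0.777, 0.423, -0.466, 0.758], [0.0, 0.0, 0.0, 1.0]]
{'clock': 0.1, 'qpos': array([-1.23108314,  0.47770547,  0.02236491,  1.55632981, -0.01144525,
        1.10929082, -0.08306969]), 'joint_velocities': array([-0.0005184 , -0.00482275, -0.00104401, -0.00090638, -0.00084325,
        0.00320154, -0.00023286]), 'joint_torque': array([ 4.56961105e-03, -5.84094214e+01,  1.54019751e+00, -2.73316365e+01,
       -5.41903521e-02,  1.29947727e-02,  5.49481570e-05]), 'ee_pos': array([0.29208315, 0.60795794, 0.22979702]), 'tool_rot': array([ 2.22013393e-01,  9.75043286e-01, -7.97463528e-04, -9.19391293e-05]), 'force': array([0.09522221, 0.25851095, 0.01462644]), 'torque': array([ 0.02435855, -0.03056501,  0.00244603]), 'finger_gap': 1.0030092674012197}
```

View pics/top0.png

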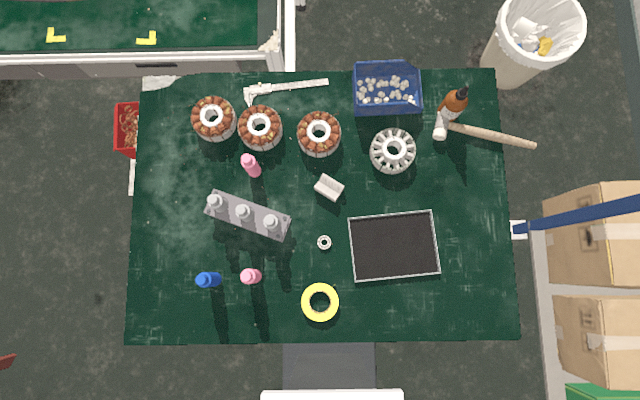

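View pics/side0.png

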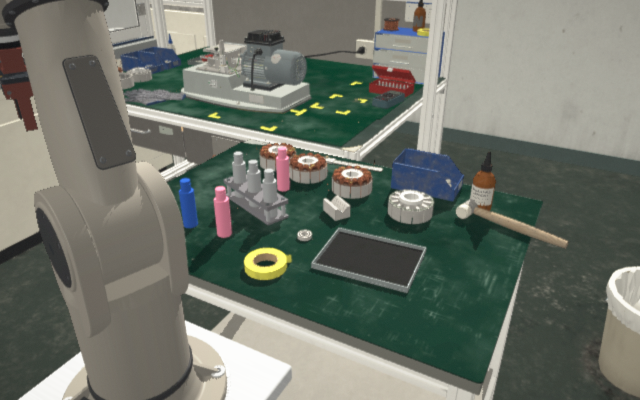

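```bash
cat > h.py <<'E'
import numpy as np,cv2
from station import robot
def cloud(name,d):
    c=robot.camera_params(name);E=np.array(c["extrinsics"])
    v,u=np.mgrid[:400,:640]
    P=np.stack([(u-c["cx"])/c["fx"]*d,(v-c["cy"])/c["fy"]*d,d],-1)
    return (P-E[:3,3])@E[:3,:3]
def ray(name,u,v,z):
    c=robot.camera_params(name);E=np.array(c["extrinsics"])
    r=E[:3,:3].T@np.array([(u-c["cx"])/c["fx"],(v-c["cy"])/c["fy"],1]);o=-E[:3,:3].T@E[:3,3]
    return o+r*(z-o[2])/r[2]
E
python3 - <<'E'
from h import *
p=np.load("top0.npz")["p"];d=np.load("top0.npz")["d"]
W=cloud("top",d)
def comps(m,mn):
    n,l,s,c=cv2.connectedComponentsWithStats(m.astype(np.uint8))
    for i in range(1,n):
        if s[i,4]>=mn:
            q=W[l==i];print(s[i],c[i].round(1),q.mean(0).round(4),q.min(0).round(3),q.max(0).round(3))
sat=p.max(2).astype(int)-p.min(2)
roi=(W[...,0]>.3)&(W[...,0]<1)&(abs(W[...,1])<.45)&(d>0)
print("z>.11");comps(roi&(W[...,2]>.112)&(W[...,2]<.135),8)
print("stand top");m=roi&(W[...,2]>.04)&(W[...,2]<.056)&(sat<30)
m[:, :190]=0; m[:,300:]=0; m[:185]=0;m[245:]=0
comps(m,20)
pts=W[m][:,:2]; print(cv2.minAreaRect((pts*1000).astype(np.float32)))
print("table z",np.median(W[310:330,380:480,2]))
# tray
for uv in((349,214),(432,210),(440,274),(356,281)):print(ray("top",*uv,0.012).round(3))
print("mat z",np.median(W[230:265,370:420,2]))
for uv in((324,242,.009),(329,187,.03),(214,197,.121),(242,207,.121),(271,218,.121)):print(uv,ray("top",*uv).round(3))
cv2.imwrite("pics/crop0.png",cv2.resize(p[150:300,180:340,::-1],None,fx=4,fy=4,interpolation=cv2.INTER_CUBIC))
E
```

```text
z>.11
[456  88  12  12  85] [461.3  93.5] [ 0.7962 -0.2975  0.1212] [ 0.787 -0.311  0.113] [ 0.811 -0.289  0.135]
[242 153  10  10  77] [246.2 157.7] [0.6606 0.177  0.115 ] [0.651 0.167 0.112] [0.671 0.186 0.119]
[207 194  11  11  92] [212.3 198.7] [0.5703 0.2466 0.1204] [0.56  0.237 0.113] [0.581 0.258 0.124]
[236 204  11  11  88] [240.8 208.9] [0.5473 0.1858 0.1206] [0.537 0.176 0.112] [0.558 0.196 0.124]
[264 215  11  10  88] [269.2 219.6] [0.5236 0.1256 0.1207] [0.514 0.115 0.113] [0.533 0.137 0.125]
[241 271  10  10  81] [245.6 275.4] [0.409  0.1743 0.1155] [0.4   0.165 0.113] [0.418 0.184 0.12 ]
[196 274  11  11  88] [200.6 279.2] [0.403  0.2673 0.1149] [0.393 0.257 0.112] [0.413 0.278 0.118]
stand top
[ 204  188   87   53 1476] [248.8 215. ] [0.5444 0.1818 0.0481] [0.486 0.088 0.04 ] [0.608 0.285 0.056]
((547.6254272460938, 186.59521484375), (190.4376220703125, 60.15821838378906), 69.00080871582031)
table z -6.967763662558694e-05
[ 0.547 -0.049  0.012]
[ 0.554 -0.246  0.012]
[ 0.405 -0.254  0.012]
[ 0.392 -0.061  0.012]
mat z 0.005158084478297128
(324, 242, 0.009) [0.483 0.011 0.009]
(329, 187, 0.03) [ 0.61  -0.003  0.03 ]
(214, 197, 0.121) [0.574 0.243 0.121]
(242, 207, 0.121) [0.551 0.183 0.121]
(271, 218, 0.121) [0.527 0.122 0.121]
```

View pics/crop0.png

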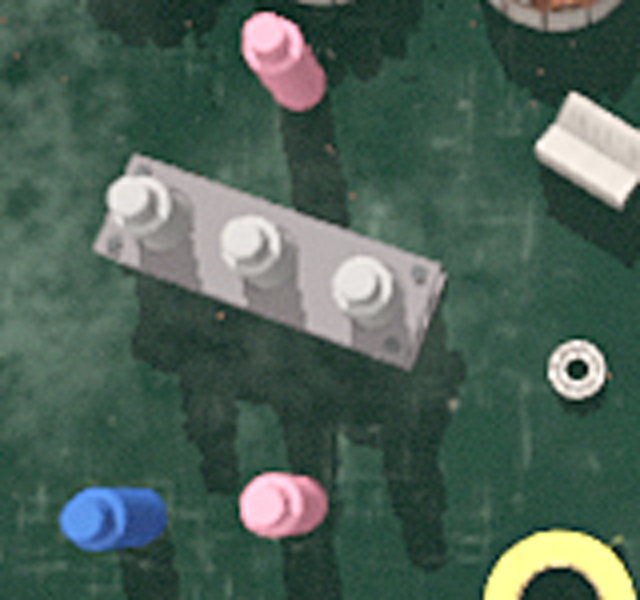

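send_rows --targets '[{"xyz":[0.155,-0.2,0],"delta_rot":[0,0,-0.04]},{"xyz":[0.31,-0.4,0],"delta_rot":[0,0,-0.08]},{"xyz":[0.465,-0.6,0],"delta_rot":[0,0,-0.12]},{"xyz":[0.62,-0.8,0],"delta_rot":[0,0,-0.158]}]' --grip 0

```text
clock: 0.43
ee_pos: [0.3859, 0.4868, 0.2302]
tool_rot: [0.457, 0.889, -0.0, -0.0]
force: [0.8, 0.0, -0.9]
finger_gap: 1.001
```

send_rows --targets '[{"xyz":[0.155,-0.2,0],"delta_rot":[0,0,-0.04]},{"xyz":[0.31,-0.4,0],"delta_rot":[0,0,-0.08]},{"xyz":[0.465,-0.6,0],"delta_rot":[0,0,-0.12]},{"xyz":[0.62,-0.8,0],"delta_rot":[0,0,-0.158]}]'

```text
clock: 0.77
ee_pos: [0.4789, 0.3667, 0.2305]
tool_rot: [0.662, 0.75, -0.0, -0.0]
force: [0.8, 0.7, 0.0]
finger_gap: 1.0
```

send_rows --targets '[{"xyz":[0.155,-0.2,0],"delta_rot":[0,0,-0.04]},{"xyz":[0.31,-0.4,0],"delta_rot":[0,0,-0.08]},{"xyz":[0.465,-0.6,0],"delta_rot":[0,0,-0.12]},{"xyz":[0.62,-0.8,0],"delta_rot":[0,0,-0.158]},{"xyz":[0.62,-0.8,0],"delta_rot":[0,0,-0.158]}]'

```text
clock: 1.18
ee_pos: [0.5758, 0.2393, 0.231]
tool_rot: [0.829, 0.559, 0.0, 0.003]
force: [-0.5, -1.6, 0.4]
finger_gap: 0.998
```

send_rows --targets '[{"xyz":[0,0,0],"delta_rot":[0,0,0]},{"xyz":[0,0,0],"delta_rot":[0,0,0]},{"xyz":[0,0,0],"delta_rot":[0,0,0]}]'

```text
clock: 1.43
ee_pos: [0.5702, 0.2501, 0.2303]
tool_rot: [0.823, 0.568, -0.0, -0.001]
force: [-0.1, 0.3, 0.5]
finger_gap: 0.999
```

```bash
cat >> h.py <<'E'
from scipy.spatial.transform import Rotation as R
def wrist(fn):
    s=robot.state();p,d=robot.camera("wrist");c=robot.camera_params("wrist")
    T=np.eye(4);T[:3,:3]=R.from_quat(s["tool_rot"]).as_matrix();T[:3,3]=s["ee_pos"];M=T@np.array(c["hand_eye"])
    v,u=np.mgrid[:400,:640]
    P=np.stack([(u-c["cx"])/c["fx"]*d,(v-c["cy"])/c["fy"]*d,d],-1)@M[:3,:3].T+M[:3,3]
    cv2.imwrite("pics/"+fn,p[:,:,::-1]);return s,p,d,P,M
E
python3 - <<'E'
from h import *
s,p,d,W,M=wrist("w1.png")
y=R.from_quat(s["tool_rot"]).as_matrix()
print(s["ee_pos"],y[:,1].round(3),y[:,2].round(3),s["force"],s["clock"]);print(M.round(3).tolist())
m=((W[...,2]>.116)&(W[...,2]<.127)&(d>0)).astype(np.uint8)
n,l,st,c=cv2.connectedComponentsWithStats(m)
for i in range(1,n):
    if st[i,4]>60:
        q=W[l==i];cc,r=cv2.minEnclosingCircle((q[:,:2]*1000).astype(np.float32));print(st[i],q.mean(0).round(4),np.round(cc,1),round(r,1))
E
```

```text
[0.57020461 0.25014906 0.23025011] [ 0.935 -0.355 -0.001] [-0.001  0.    -1.   ] [-0.06034872  0.31491355  0.54668081] 1.4333
[[0.935, -0.34, -0.099, 0.597], [-0.354, -0.899, -0.258, 0.322], [-0.002, 0.276, -0.961, 0.385], [0.0, 0.0, 0.0, 1.0]]
[309 191  26  26 517] [0.5712 0.2502 0.1213] [571.  249.5] 11.0
[310 260  24  24 453] [0.5483 0.1901 0.1211] [548.1 189. ] 10.9
```

View pics/w1.png

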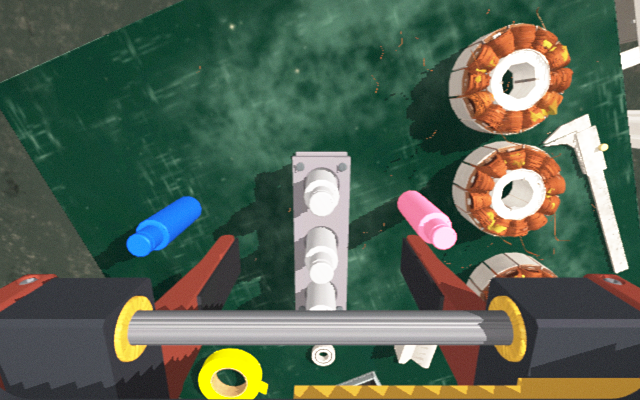

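send_rows --targets '[{"xyz":[0.005,-0.01,-0.2],"delta_rot":[0,0,0]},{"xyz":[0.005,-0.01,-0.4],"delta_rot":[0,0,0]},{"xyz":[0.005,-0.01,-0.6],"delta_rot":[0,0,0]},{"xyz":[0.005,-0.01,-0.75],"delta_rot":[0,0,0]},{"xyz":[0.005,-0.01,-0.85],"delta_rot":[0,0,0]}]'

```text
clock: 1.9
ee_pos: [0.5697, 0.2481, 0.1004]
tool_rot: [0.823, 0.568, -0.002, -0.001]
force: [-0.4, -0.1, -0.4]
finger_gap: 1.0
```

send_rows --targets '[{"xyz":[0,0,-0.1],"delta_rot":[0,0,0]},{"xyz":[0,0,-0.18],"delta_rot":[0,0,0]},{"xyz":[0,0,-0.23],"delta_rot":[0,0,0]},{"xyz":[0,0,-0.23],"delta_rot":[0,0,0]},{"xyz":[0,0,-0.23],"delta_rot":[0,0,0]}]'

```text
clock: 2.32
ee_pos: [0.572, 0.2474, 0.0688]
tool_rot: [0.824, 0.567, 0.0, -0.0]
force: [0.1, 0.3, 0.3]
finger_gap: 0.999
```

send_rows --targets '[{"xyz":[0,0,0],"delta_rot":[0,0,0]},{"xyz":[0,0,0],"delta_rot":[0,0,0]},{"xyz":[0,0,0],"delta_rot":[0,0,0]},{"xyz":[0,0,0],"delta_rot":[0,0,0]},{"xyz":[0,0,0],"delta_rot":[0,0,0]}]' --grip 0.5 --newtons 25

```text
clock: 2.73
ee_pos: [0.5722, 0.2471, 0.0691]
tool_rot: [0.824, 0.567, 0.0, -0.0]
force: [-0.8, -0.0, 0.1]
finger_gap: 0.666
```

send_rows --targets '[{"xyz":[0,0,0],"delta_rot":[0,0,0]},{"xyz":[0,0,0],"delta_rot":[0,0,0]},{"xyz":[0,0,0],"delta_rot":[0,0,0]},{"xyz":[0,0,0],"delta_rot":[0,0,0]},{"xyz":[0,0,0],"delta_rot":[0,0,0]}]' --grip 1 --newtons 25

```text
clock: 3.15
ee_pos: [0.5716, 0.2472, 0.0685]
tool_rot: [0.824, 0.567, -0.0, -0.0]
force: [-0.9, 0.3, 0.3]
finger_gap: 0.354
```

send_rows --targets '[{"xyz":[0,0,0],"delta_rot":[0,0,0]},{"xyz":[0,0,0],"delta_rot":[0,0,0]},{"xyz":[0,0,0],"delta_rot":[0,0,0]},{"xyz":[0,0,0],"delta_rot":[0,0,0]},{"xyz":[0,0,0],"delta_rot":[0,0,0]}]' --newtons 40

```text
clock: 3.57
ee_pos: [0.5715, 0.2471, 0.0685]
tool_rot: [0.824, 0.567, -0.0, -0.0]
force: [-4.1, 0.7, 0.6]
finger_gap: 0.349
```

send_rows --targets '[{"xyz":[-0.008,0,0],"delta_rot":[0,0,0]},{"xyz":[-0.008,0,0],"delta_rot":[0,0,0]},{"xyz":[-0.008,0,0],"delta_rot":[0,0,0]}]'

```text
clock: 3.82
ee_pos: [0.5711, 0.2469, 0.0685]
tool_rot: [0.824, 0.567, 0.0, 0.0]
force: [-0.1, 0.9, -2.5]
finger_gap: 0.351
```

Run:
```python
from h import *
s=robot.state();print(s["force"],s["torque"],s["joint_torque"].round(2),s["ee_pos"])
for n in("top","side"):
    p,d=robot.camera(n);cv2.imwrite(f"pics/{n}1.png",cv2.resize(p[120:300,150:340,::-1],None,fx=3,fy=3))
```

```text
[-0.1119077   0.88631962 -2.48638507] [ 0.23381466 -0.00035173  0.00949998] [ 6.100e-01 -5.740e+01  8.470e+00 -2.047e+01  2.200e-01  1.300e-01
 -1.000e-02] [0.57110649 0.24694618 0.06854403]
```

View pics/side1.png

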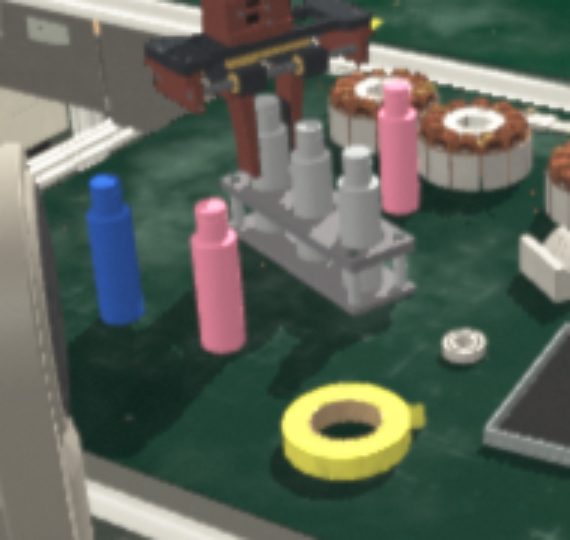

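Shaft A (far-left, crop 268,140) is gripped, stand level. Lift slightly, straight up, to weigh.

send_rows --targets '[{"xyz":[0,0,0.03],"delta_rot":[0,0,0]},{"xyz":[0,0,0.06],"delta_rot":[0,0,0]},{"xyz":[0,0,0.1],"delta_rot":[0,0,0]},{"xyz":[0,0,0.1],"delta_rot":[0,0,0]},{"xyz":[0,0,0.1],"delta_rot":[0,0,0]}]'

```text
clock: 4.33
ee_pos: [0.5712, 0.2469, 0.0842]
tool_rot: [0.824, 0.567, 0.0, 0.0]
force: [0.3, -0.0, -6.5]
finger_gap: 0.353
```

send_rows --targets '[{"xyz":[0,0,0],"delta_rot":[0,0,0]},{"xyz":[0,0,0],"delta_rot":[0,0,0]},{"xyz":[0,0,0],"delta_rot":[0,0,0]}]'

```text
clock: 4.58
ee_pos: [0.5706, 0.2469, 0.0834]
tool_rot: [0.824, 0.567, -0.0, -0.0]
force: [0.6, 0.3, -6.5]
finger_gap: 0.354
```

Run:
```python
from h import *
for n in("side","top"):
    s=robot.state();print(s["force"],s["torque"],s["joint_torque"].round(2),s["ee_pos"])
    p,d=robot.camera(n);cv2.imwrite(f"pics/{n}2.png",cv2.resize(p[120:300,150:340,::-1],None,fx=3,fy=3))
```

```text
[ 0.55274909  0.34103201 -6.53163697] [-0.07184165  0.09259342  0.00302132] [ 1.000e-02 -5.860e+01  8.130e+00 -2.255e+01 -4.000e-02 -3.000e-02
  0.000e+00] [0.57060014 0.24686309 0.08340807]
[-0.30483064 -0.27603219 -4.98034914] [-0.01980556  0.06384378 -0.01991403] [ 0.000e+00 -5.855e+01  8.120e+00 -2.253e+01 -4.000e-02 -3.000e-02
  0.000e+00] [0.57061394 0.24687107 0.08342344]
```

View pics/side2.png

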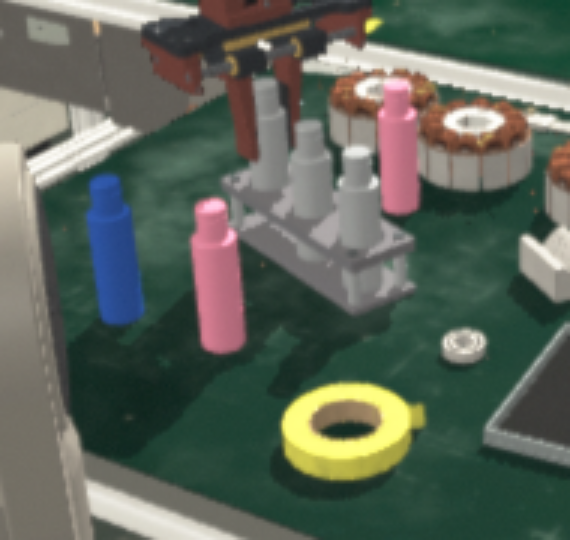

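send_rows --targets '[{"xyz":[0,0,0.1],"delta_rot":[0,0,0]},{"xyz":[0,0,0.25],"delta_rot":[0,0,0]},{"xyz":[0,0,0.45],"delta_rot":[0,0,0]},{"xyz":[0,0,0.7],"delta_rot":[0,0,0]},{"xyz":[0,0,0.95],"delta_rot":[0,0,0]}]'

```text
clock: 5.1
ee_pos: [0.57, 0.2464, 0.2269]
tool_rot: [0.824, 0.566, -0.001, 0.0]
force: [2.1, 0.5, -5.3]
finger_gap: 0.35
```

send_rows --targets '[{"xyz":[-0.02,-0.08,0],"delta_rot":[0,0,0]},{"xyz":[-0.06,-0.23,0],"delta_rot":[0,0,0]},{"xyz":[-0.1,-0.4,0],"delta_rot":[0,0,0]},{"xyz":[-0.15,-0.58,0],"delta_rot":[0,0,0]},{"xyz":[-0.19,-0.76,0],"delta_rot":[0,0,0]}]'

```text
clock: 5.52
ee_pos: [0.5412, 0.1316, 0.2256]
tool_rot: [0.824, 0.567, -0.0, -0.0]
force: [0.5, 0.2, -5.5]
finger_gap: 0.351
```

Run:
```python
from h import *
for n in("side",):
    s=robot.state();print(s["force"],s["torque"],s["ee_pos"])
    p,d=robot.camera(n);cv2.imwrite(f"pics/{n}3.png",cv2.resize(p[100:300,150:350,::-1],None,fx=3,fy=3))
```

```text
[ 0.49470759  0.16350596 -5.49082634] [-0.12026048  0.06363385 -0.01828302] [0.5412193  0.1315523  0.22562748]
```

View pics/side3.png

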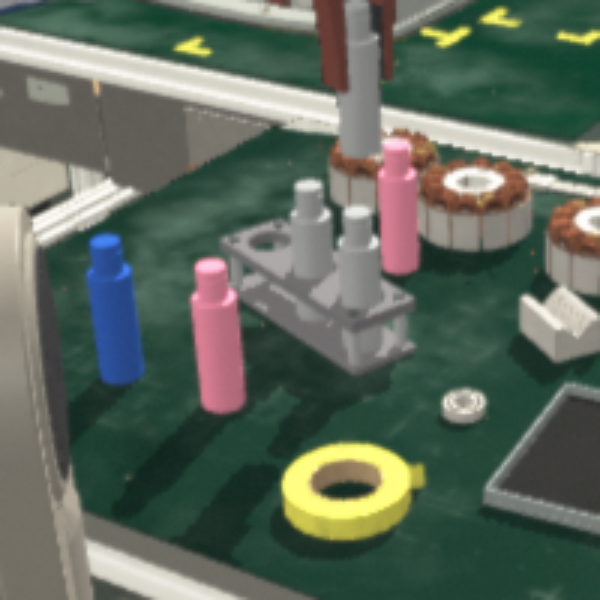

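send_rows --targets '[{"xyz":[-0.05,-0.2,0],"delta_rot":[0,0,0]},{"xyz":[-0.1,-0.4,0],"delta_rot":[0,0,0]},{"xyz":[-0.15,-0.6,0],"delta_rot":[0,0,0]},{"xyz":[-0.2,-0.8,0],"delta_rot":[0,0,0]},{"xyz":[-0.25,-1.0,0],"delta_rot":[0,0,0]}]'

```text
clock: 5.98
ee_pos: [0.5038, -0.0186, 0.2258]
tool_rot: [0.824, 0.566, -0.0, -0.0]
force: [0.6, 0.0, -5.2]
finger_gap: 0.348
```

send_rows --targets '[{"xyz":[-0.05,-0.2,0],"delta_rot":[0,0,0]},{"xyz":[-0.1,-0.4,0],"delta_rot":[0,0,0]},{"xyz":[-0.15,-0.6,0],"delta_rot":[0,0,0]},{"xyz":[-0.2,-0.8,0],"delta_rot":[0,0,0]},{"xyz":[-0.23,-0.95,0],"delta_rot":[0,0,0]}]'

```text
clock: 6.4
ee_pos: [0.4686, -0.1624, 0.226]
tool_rot: [0.825, 0.566, -0.0, 0.0]
force: [0.6, -0.4, -6.5]
finger_gap: 0.352
```

send_rows --targets '[{"xyz":[-0.05,-0.15,-0.1],"delta_rot":[0,0,0]},{"xyz":[-0.09,-0.27,-0.3],"delta_rot":[0,0,0]},{"xyz":[-0.09,-0.33,-0.5],"delta_rot":[0,0,0]},{"xyz":[-0.09,-0.33,-0.7],"delta_rot":[0,0,0]},{"xyz":[-0.09,-0.33,-0.8],"delta_rot":[0,0,0]}]'

```text
clock: 6.82
ee_pos: [0.4546, -0.2093, 0.1031]
tool_rot: [0.825, 0.566, -0.001, -0.001]
force: [0.1, 1.1, -6.4]
finger_gap: 0.354
```

Run:
```python
from h import *
for n in("side","top"):
    s=robot.state();print(s["force"],s["torque"],s["ee_pos"])
    p,d=robot.camera(n);cv2.imwrite(f"pics/{n}4.png",p[:,:,::-1])
```

```text
[ 0.12032346  1.07354421 -6.43964451] [-0.00279128  0.16399921 -0.05303975] [ 0.4545566  -0.20930936  0.10308664]
[-2.38259328  1.27141794 -7.35679774] [ 0.32873355  0.62288934 -0.04840091] [ 0.45369559 -0.20838919  0.10163697]
```

View pics/side4.png

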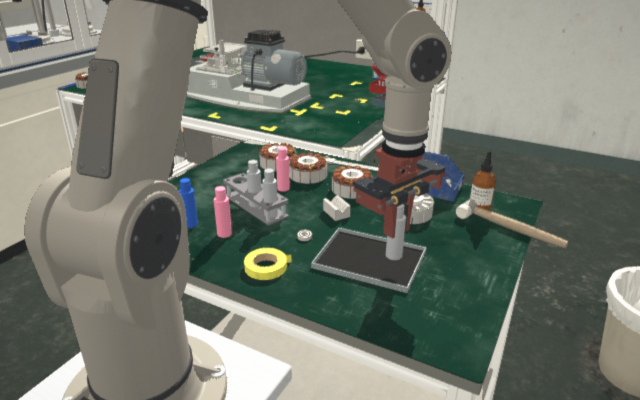

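send_rows --targets '[{"xyz":[0,0,-0.07],"delta_rot":[0,0,0]},{"xyz":[0,0,-0.14],"delta_rot":[0,0,0]},{"xyz":[0,0,-0.18],"delta_rot":[0,0,0]},{"xyz":[0,0,-0.2],"delta_rot":[0,0,0]},{"xyz":[0,0,-0.2],"delta_rot":[0,0,0]}]'

```text
clock: 7.33
ee_pos: [0.4567, -0.2088, 0.0758]
tool_rot: [0.824, 0.567, -0.0, -0.0]
force: [-0.4, 0.3, -5.9]
finger_gap: 0.354
```

send_rows --targets '[{"xyz":[0,0,-0.01],"delta_rot":[0,0,0]},{"xyz":[0,0,-0.02],"delta_rot":[0,0,0]},{"xyz":[0,0,-0.02],"delta_rot":[0,0,0]}]'

```text
clock: 7.58
ee_pos: [0.457, -0.209, 0.0733]
tool_rot: [0.824, 0.567, 0.0, 0.0]
force: [0.3, -0.1, -5.9]
finger_gap: 0.35
```

send_rows --targets '[{"xyz":[0,0,-0.01],"delta_rot":[0,0,0]},{"xyz":[0,0,-0.02],"delta_rot":[0,0,0]},{"xyz":[0,0,-0.025],"delta_rot":[0,0,0]},{"xyz":[0,0,-0.025],"delta_rot":[0,0,0]}]'

```text
clock: 7.92
ee_pos: [0.4567, -0.209, 0.0693]
tool_rot: [0.824, 0.567, -0.0, -0.0]
force: [-0.3, 0.4, -5.0]
finger_gap: 0.354
```

send_rows --targets '[{"xyz":[0,0,-0.008],"delta_rot":[0,0,0]},{"xyz":[0,0,-0.012],"delta_rot":[0,0,0]},{"xyz":[0,0,-0.012],"delta_rot":[0,0,0]}]'

```text
clock: 8.17
ee_pos: [0.4571, -0.209, 0.0679]
tool_rot: [0.824, 0.567, 0.0, 0.0]
force: [-0.3, 1.3, 0.8]
finger_gap: 0.351
```

Contact made (force fell to ~0). Release gradually.

send_rows --targets '[{"xyz":[0,0,0],"delta_rot":[0,0,0]},{"xyz":[0,0,0],"delta_rot":[0,0,0]},{"xyz":[0,0,0],"delta_rot":[0,0,0]},{"xyz":[0,0,0],"delta_rot":[0,0,0]}]' --grip 0.2

```text
clock: 8.5
ee_pos: [0.4571, -0.2093, 0.0678]
tool_rot: [0.824, 0.567, 0.0, 0.0]
force: [-0.4, 0.3, -0.7]
finger_gap: 0.617
```

send_rows --targets '[{"xyz":[0,0,0.15],"delta_rot":[0,0,0]},{"xyz":[0,0,0.35],"delta_rot":[0,0,0]},{"xyz":[0,0,0.6],"delta_rot":[0,0,0]},{"xyz":[0,0,0.8],"delta_rot":[0,0,0]},{"xyz":[0,0,1.0],"delta_rot":[0,0,0]}]' --grip 0

```text
clock: 8.92
ee_pos: [0.4567, -0.2094, 0.2194]
tool_rot: [0.824, 0.566, 0.0, 0.0]
force: [0.0, -0.2, -0.8]
finger_gap: 0.978
```

Run:
```python
from h import *
s=robot.state();print(s["force"],s["ee_pos"],s["finger_gap"])
for n in("side","top"):
    p,d=robot.camera(n);cv2.imwrite(f"pics/{n}5.png",p[:,:,::-1])
W=cloud("top",d)
m=((W[...,2]>.112)&(W[...,2]<.13)&(d>0)).astype(np.uint8)
n,l,st,c=cv2.connectedComponentsWithStats(m)
for i in range(1,n):
    if st[i,4]>30:print(st[i],W[l==i].mean(0).round(4))
m=(W[...,2]>.04)&(W[...,2]<.056)&(np.ptp(p.astype(int),axis=2)<30);m[:, :190]=0; m[:,300:]=0; m[:185]=0;m[245:]=0
print(cv2.minAreaRect((W[m][:,:2]*1000).astype(np.float32)))
```

```text
[ 0.04896693 -0.18924151 -0.79301609] [ 0.45667843 -0.20935003  0.21935651] 0.9781544599846161
[456  88  12  11  79] [ 0.796  -0.2976  0.1205]
[242 153  10  10  79] [0.6609 0.177  0.115 ]
[236 204  11  11  89] [0.5465 0.1856 0.1204]
[264 215  11  10  87] [0.5236 0.1254 0.1208]
[425 244  11  10  95] [ 0.4579 -0.2075  0.1195]
[241 271  10  10  84] [0.4088 0.1743 0.1153]
[196 274  11  11  91] [0.4031 0.267  0.1154]
((547.251953125, 186.7570037841797), (190.68626403808594, 60.18901062011719), 69.3019790649414)
```

View pics/side5.png

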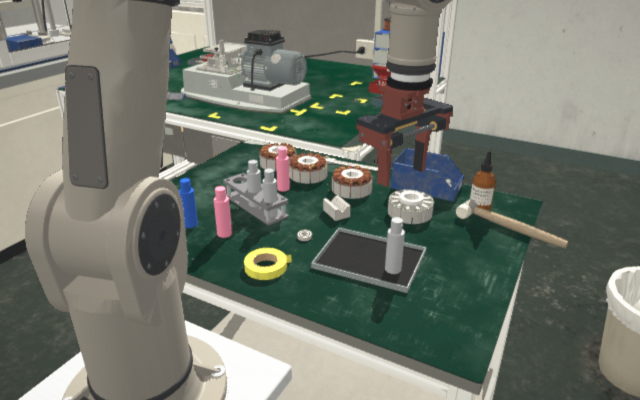

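send_rows --targets '[{"xyz":[0.04,0.17,0],"delta_rot":[0,0,0]},{"xyz":[0.08,0.35,0],"delta_rot":[0,0,0]},{"xyz":[0.12,0.52,0],"delta_rot":[0,0,0]},{"xyz":[0.16,0.7,0],"delta_rot":[0,0,0]},{"xyz":[0.2,0.88,0],"delta_rot":[0,0,0]}]'

```text
clock: 9.43
ee_pos: [0.4865, -0.0758, 0.2169]
tool_rot: [0.824, 0.566, -0.0, -0.0]
force: [0.7, -0.1, -0.5]
finger_gap: 0.999
```

send_rows --targets '[{"xyz":[0.04,0.17,0],"delta_rot":[0,0,0]},{"xyz":[0.08,0.35,0],"delta_rot":[0,0,0]},{"xyz":[0.12,0.52,0],"delta_rot":[0,0,0]},{"xyz":[0.16,0.7,0],"delta_rot":[0,0,0]},{"xyz":[0.2,0.88,0],"delta_rot":[0,0,0]}]'

```text
clock: 9.85
ee_pos: [0.5165, 0.0562, 0.2167]
tool_rot: [0.824, 0.567, -0.0, -0.0]
force: [0.8, -0.7, 1.0]
finger_gap: 0.999
```

send_rows --targets '[{"xyz":[0.05,0.2,0],"delta_rot":[0,0,0]},{"xyz":[0.1,0.4,0],"delta_rot":[0,0,0]},{"xyz":[0.15,0.63,0],"delta_rot":[0,0,0]},{"xyz":[0.2,0.8,0],"delta_rot":[0,0,0]},{"xyz":[0.2,0.87,0],"delta_rot":[0,0,0]}]'

```text
clock: 10.27
ee_pos: [0.5469, 0.1903, 0.2163]
tool_rot: [0.823, 0.569, 0.0, -0.0]
force: [-0.7, 0.0, -0.7]
finger_gap: 1.001
```

send_rows --targets '[{"xyz":[0,0,0],"delta_rot":[0,0,0]},{"xyz":[0,0,0],"delta_rot":[0,0,0]},{"xyz":[0,0,0],"delta_rot":[0,0,0]}]'

```text
clock: 10.52
ee_pos: [0.5465, 0.183, 0.2173]
tool_rot: [0.825, 0.566, -0.001, 0.0]
force: [-0.4, -0.3, -0.1]
finger_gap: 1.0
```

send_rows --targets '[{"xyz":[0,0.01,-0.2],"delta_rot":[0,0,0]},{"xyz":[0,0.01,-0.4],"delta_rot":[0,0,0]},{"xyz":[0,0.01,-0.6],"delta_rot":[0,0,0]},{"xyz":[0,0.01,-0.75],"delta_rot":[0,0,0]},{"xyz":[0,0.01,-0.85],"delta_rot":[0,0,0]}]'

```text
clock: 10.93
ee_pos: [0.5455, 0.184, 0.088]
tool_rot: [0.825, 0.565, -0.002, 0.0]
force: [0.1, -0.1, 0.1]
finger_gap: 1.002
```

send_rows --targets '[{"xyz":[0,0,-0.06],"delta_rot":[0,0,0]},{"xyz":[0,0,-0.11],"delta_rot":[0,0,0]},{"xyz":[0,0,-0.13],"delta_rot":[0,0,0]},{"xyz":[0,0,-0.13],"delta_rot":[0,0,0]},{"xyz":[0,0,-0.13],"delta_rot":[0,0,0]}]' --grip 0.45

```text
clock: 11.35
ee_pos: [0.5474, 0.1868, 0.0715]
tool_rot: [0.824, 0.566, 0.001, 0.0]
force: [-0.1, 0.1, 0.3]
finger_gap: 0.659
```

send_rows --targets '[{"xyz":[0,0,-0.015],"delta_rot":[0,0,0]},{"xyz":[0,0,-0.015],"delta_rot":[0,0,0]},{"xyz":[0,0,-0.015],"delta_rot":[0,0,0]},{"xyz":[0,0,-0.015],"delta_rot":[0,0,0]},{"xyz":[0,0,-0.015],"delta_rot":[0,0,0]}]' --grip 1 --newtons 25

```text
clock: 11.77
ee_pos: [0.547, 0.1871, 0.0686]
tool_rot: [0.824, 0.567, 0.0, -0.0]
force: [0.3, -0.3, 1.9]
finger_gap: 0.356
```

send_rows --targets '[{"xyz":[0,0,0],"delta_rot":[0,0,0]},{"xyz":[0,0,0],"delta_rot":[0,0,0]},{"xyz":[0,0,0],"delta_rot":[0,0,0]},{"xyz":[0,0,0],"delta_rot":[0,0,0]}]' --newtons 40

```text
clock: 12.1
ee_pos: [0.5469, 0.1872, 0.0686]
tool_rot: [0.824, 0.567, 0.0, -0.0]
force: [-1.5, 0.7, 4.5]
finger_gap: 0.355
```

send_rows --targets '[{"xyz":[0,0,0.03],"delta_rot":[0,0,0]},{"xyz":[0,0,0.06],"delta_rot":[0,0,0]},{"xyz":[0,0,0.1],"delta_rot":[0,0,0]},{"xyz":[0,0,0.1],"delta_rot":[0,0,0]},{"xyz":[0,0,0.1],"delta_rot":[0,0,0]}]'

```text
clock: 12.52
ee_pos: [0.5471, 0.187, 0.0838]
tool_rot: [0.824, 0.567, 0.0, 0.0]
force: [0.0, -0.0, -0.7]
finger_gap: 0.35
```

send_rows --targets '[{"xyz":[0,0,0],"delta_rot":[0,0,0]},{"xyz":[0,0,0],"delta_rot":[0,0,0]},{"xyz":[0,0,0],"delta_rot":[0,0,0]}]'

```text
clock: 12.77
ee_pos: [0.5466, 0.1869, 0.0831]
tool_rot: [0.824, 0.567, -0.0, -0.0]
force: [0.6, 0.3, -1.3]
finger_gap: 0.354
```

Run:
```python
from h import *
for n in("side","top"):
    s=robot.state();print(s["force"],s["torque"],s["joint_torque"].round(2),s["ee_pos"])
    p,d=robot.camera(n);cv2.imwrite(f"pics/{n}6.png",cv2.resize(p[120:300,150:340,::-1],None,fx=3,fy=3))
```

```text
[ 0.59907746  0.31295485 -1.25313095] [0.00316992 0.11495945 0.01995915] [-2.000e-02 -5.122e+01  7.230e+00 -2.004e+01 -4.000e-02 -3.000e-02
  0.000e+00] [0.54663447 0.18692516 0.08313318]
[-0.70963638 -0.31595106 -1.15963249] [-0.05535413  0.04808412  0.03264713] [-2.000e-02 -5.119e+01  7.230e+00 -2.003e+01 -4.000e-02 -2.000e-02
  0.000e+00] [0.54666891 0.18689095 0.08313139]
```

View pics/side6.png

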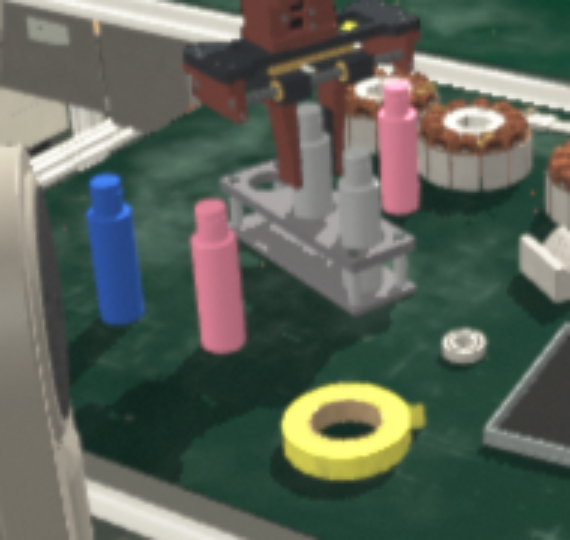

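B rose with about 1.2 N: hollow. It goes straight back down.

send_rows --targets '[{"xyz":[0,0,-0.03],"delta_rot":[0,0,0]},{"xyz":[0,0,-0.06],"delta_rot":[0,0,0]},{"xyz":[0,0,-0.085],"delta_rot":[0,0,0]},{"xyz":[0,0,-0.095],"delta_rot":[0,0,0]},{"xyz":[0,0,-0.095],"delta_rot":[0,0,0]}]'

```text
clock: 13.28
ee_pos: [0.5466, 0.1869, 0.0688]
tool_rot: [0.824, 0.567, -0.0, -0.0]
force: [0.0, 0.4, -1.9]
finger_gap: 0.352
```

send_rows --targets '[{"xyz":[0,0,0],"delta_rot":[0,0,0]},{"xyz":[0,0,0],"delta_rot":[0,0,0]}]'

```text
clock: 13.45
ee_pos: [0.5468, 0.1869, 0.0689]
tool_rot: [0.824, 0.567, -0.0, 0.0]
force: [0.4, 0.7, -1.5]
finger_gap: 0.347
```

send_rows --targets '[{"xyz":[0,0,0],"delta_rot":[0,0,0]},{"xyz":[0,0,0],"delta_rot":[0,0,0]},{"xyz":[0,0,0],"delta_rot":[0,0,0]},{"xyz":[0,0,0],"delta_rot":[0,0,0]},{"xyz":[0,0,0],"delta_rot":[0,0,0]}]' --grip 0.2

```text
clock: 13.87
ee_pos: [0.5469, 0.187, 0.0692]
tool_rot: [0.824, 0.567, 0.0, 0.0]
force: [-0.5, 0.0, -0.2]
finger_gap: 0.692
```

send_rows --targets '[{"xyz":[0,0,0.1],"delta_rot":[0,0,0]},{"xyz":[0,0,0.25],"delta_rot":[0,0,0]},{"xyz":[0,0,0.4],"delta_rot":[0,0,0]},{"xyz":[0,0,0.55],"delta_rot":[0,0,0]},{"xyz":[0,0,0.65],"delta_rot":[0,0,0]}]' --grip 0.1

```text
clock: 14.28
ee_pos: [0.5475, 0.187, 0.1688]
tool_rot: [0.824, 0.566, 0.001, 0.0]
force: [-0.4, -0.8, -0.3]
finger_gap: 0.898
```

Run:
```python
from h import *
s=robot.state();print(s["force"],s["ee_pos"])
p,d=robot.camera("side");cv2.imwrite("pics/side7.png",cv2.resize(p[120:300,150:340,::-1],None,fx=3,fy=3))
```

```text
[-0.38951178 -0.76570486 -0.34383608] [0.54754313 0.18703576 0.16875136]
```

View pics/side7.png

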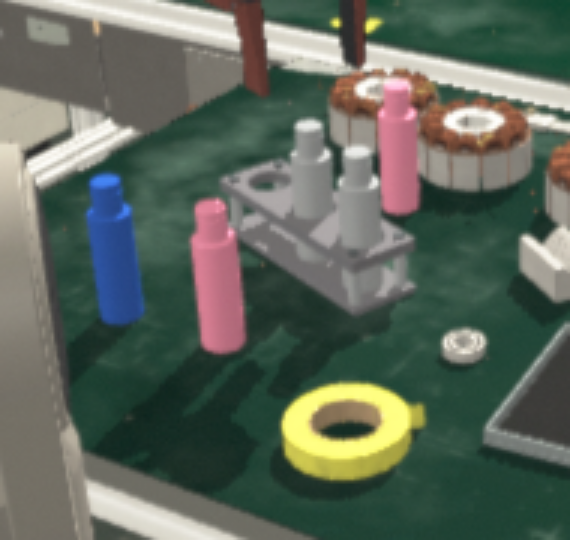

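send_rows --targets '[{"xyz":[-0.04,-0.1,0],"delta_rot":[0,0,0]},{"xyz":[-0.09,-0.24,0],"delta_rot":[0,0,0]},{"xyz":[-0.13,-0.35,0],"delta_rot":[0,0,0]},{"xyz":[-0.155,-0.405,0],"delta_rot":[0,0,0]},{"xyz":[-0.155,-0.405,0],"delta_rot":[0,0,0]}]'

```text
clock: 14.75
ee_pos: [0.5221, 0.123, 0.166]
tool_rot: [0.825, 0.565, -0.001, -0.0]
force: [1.0, -0.8, -0.5]
finger_gap: 0.897
```

send_rows --targets '[{"xyz":[0,0,-0.1],"delta_rot":[0,0,0]},{"xyz":[0,0,-0.25],"delta_rot":[0,0,0]},{"xyz":[0,0,-0.4],"delta_rot":[0,0,0]},{"xyz":[0,0,-0.53],"delta_rot":[0,0,0]},{"xyz":[0,0,-0.6],"delta_rot":[0,0,0]}]'

```text
clock: 15.17
ee_pos: [0.5224, 0.1267, 0.0742]
tool_rot: [0.824, 0.567, -0.001, -0.0]
force: [-0.2, 0.3, 0.3]
finger_gap: 0.902
```

send_rows --targets '[{"xyz":[0,0,-0.03],"delta_rot":[0,0,0]},{"xyz":[0,0,-0.05],"delta_rot":[0,0,0]},{"xyz":[0,0,-0.05],"delta_rot":[0,0,0]},{"xyz":[0,0,-0.05],"delta_rot":[0,0,0]}]' --grip 0.45

```text
clock: 15.5
ee_pos: [0.5243, 0.1265, 0.0698]
tool_rot: [0.824, 0.567, 0.001, 0.0]
force: [-0.4, -0.3, -0.6]
finger_gap: 0.635
```

send_rows --targets '[{"xyz":[0,0,-0.005],"delta_rot":[0,0,0]},{"xyz":[0,0,-0.005],"delta_rot":[0,0,0]},{"xyz":[0,0,-0.005],"delta_rot":[0,0,0]},{"xyz":[0,0,-0.005],"delta_rot":[0,0,0]},{"xyz":[0,0,-0.005],"delta_rot":[0,0,0]}]' --grip 1 --newtons 25

```text
clock: 15.92
ee_pos: [0.5238, 0.1264, 0.0688]
tool_rot: [0.824, 0.567, 0.0, -0.0]
force: [-0.7, -0.5, 3.1]
finger_gap: 0.359
```

send_rows --targets '[{"xyz":[0,0,0],"delta_rot":[0,0,0]},{"xyz":[0,0,0],"delta_rot":[0,0,0]},{"xyz":[0,0,0],"delta_rot":[0,0,0]},{"xyz":[0,0,0],"delta_rot":[0,0,0]}]' --newtons 40

```text
clock: 16.25
ee_pos: [0.5238, 0.1264, 0.0688]
tool_rot: [0.824, 0.567, 0.0, -0.0]
force: [-1.8, -0.2, 6.4]
finger_gap: 0.353
```

send_rows --targets '[{"xyz":[0,0,0.03],"delta_rot":[0,0,0]},{"xyz":[0,0,0.06],"delta_rot":[0,0,0]},{"xyz":[0,0,0.1],"delta_rot":[0,0,0]},{"xyz":[0,0,0.1],"delta_rot":[0,0,0]},{"xyz":[0,0,0.1],"delta_rot":[0,0,0]}]'

```text
clock: 16.67
ee_pos: [0.5236, 0.1263, 0.0836]
tool_rot: [0.824, 0.567, 0.0, 0.0]
force: [0.3, 0.4, -5.2]
finger_gap: 0.35
```

send_rows --targets '[{"xyz":[0,0,0],"delta_rot":[0,0,0]},{"xyz":[0,0,0],"delta_rot":[0,0,0]},{"xyz":[0,0,0],"delta_rot":[0,0,0]}]'

```text
clock: 16.92
ee_pos: [0.5233, 0.1262, 0.0831]
tool_rot: [0.824, 0.567, -0.0, -0.0]
force: [-0.2, 0.3, -6.8]
finger_gap: 0.346
```

Run:
```python
from h import *
for n in("side","top"):
    s=robot.state();print(s["force"],s["torque"],s["joint_torque"].round(2),s["ee_pos"])
    p,d=robot.camera(n);cv2.imwrite(f"pics/{n}8.png",cv2.resize(p[120:300,150:340,::-1],None,fx=3,fy=3))
```

```text
[-0.1953547   0.27981623 -6.75204139] [-0.06499693  0.05737812  0.02227833] [-1.000e-02 -4.909e+01  7.000e+00 -2.041e+01 -4.000e-02 -2.000e-02
  0.000e+00] [0.5233084  0.12620531 0.08309345]
[ 0.23463117 -0.30930613 -5.76548434] [-0.05307096  0.03811695  0.00465243] [-1.000e-02 -4.905e+01  6.990e+00 -2.039e+01 -4.000e-02 -1.000e-02
  0.000e+00] [0.52337677 0.12616846 0.08314034]
```

View pics/side8.png

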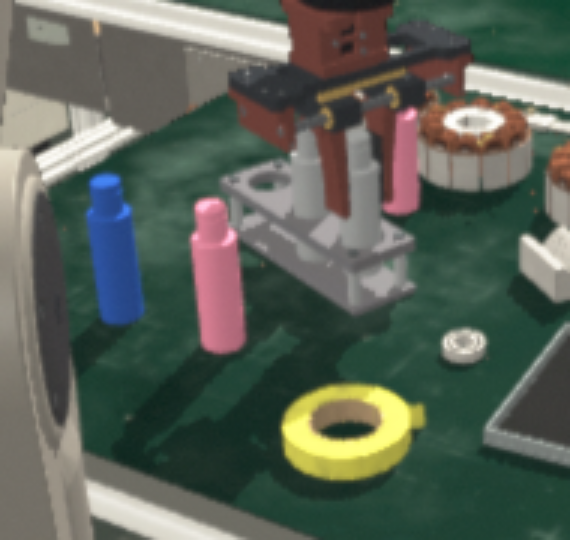

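send_rows --targets '[{"xyz":[0,0,0.1],"delta_rot":[0,0,0]},{"xyz":[0,0,0.25],"delta_rot":[0,0,0]},{"xyz":[0,0,0.4],"delta_rot":[0,0,0]},{"xyz":[0,0,0.55],"delta_rot":[0,0,0]},{"xyz":[0,0,0.7],"delta_rot":[0,0,0]}]'

```text
clock: 17.43
ee_pos: [0.5232, 0.1259, 0.1892]
tool_rot: [0.824, 0.566, -0.0, -0.0]
force: [-0.2, 0.6, -5.6]
finger_gap: 0.353
```

send_rows --targets '[{"xyz":[-0.02,-0.1,0],"delta_rot":[0,0,0]},{"xyz":[-0.04,-0.25,0],"delta_rot":[0,0,0]},{"xyz":[-0.06,-0.42,0],"delta_rot":[0,0,0]},{"xyz":[-0.09,-0.6,0],"delta_rot":[0,0,0]},{"xyz":[-0.11,-0.76,0],"delta_rot":[0,0,0]}]'

```text
clock: 17.85
ee_pos: [0.5055, 0.0097, 0.1874]
tool_rot: [0.824, 0.566, -0.001, -0.0]
force: [-0.2, -0.8, -6.8]
finger_gap: 0.347
```

send_rows --targets '[{"xyz":[-0.03,-0.2,0],"delta_rot":[0,0,0]},{"xyz":[-0.06,-0.4,0],"delta_rot":[0,0,0]},{"xyz":[-0.09,-0.6,0],"delta_rot":[0,0,0]},{"xyz":[-0.11,-0.72,0],"delta_rot":[0,0,0]},{"xyz":[-0.11,-0.75,0],"delta_rot":[0,0,0]}]'

```text
clock: 18.27
ee_pos: [0.4882, -0.1054, 0.1877]
tool_rot: [0.826, 0.564, -0.001, 0.0]
force: [-0.1, -1.8, -6.5]
finger_gap: 0.351
```

send_rows --targets '[{"xyz":[0,0,-0.1],"delta_rot":[0,0,0]},{"xyz":[0,0,-0.25],"delta_rot":[0,0,0]},{"xyz":[0,0,-0.4],"delta_rot":[0,0,0]},{"xyz":[0,0,-0.55],"delta_rot":[0,0,0]},{"xyz":[0,0,-0.65],"delta_rot":[0,0,0]}]'

```text
clock: 18.68
ee_pos: [0.4889, -0.1, 0.0884]
tool_rot: [0.824, 0.567, -0.001, -0.001]
force: [-0.9, 0.8, -5.8]
finger_gap: 0.346
```

send_rows --targets '[{"xyz":[0,0,0],"delta_rot":[0,0,0]},{"xyz":[0,0,0],"delta_rot":[0,0,0]},{"xyz":[0,0,0],"delta_rot":[0,0,0]}]'

```text
clock: 18.93
ee_pos: [0.491, -0.1005, 0.0914]
tool_rot: [0.824, 0.566, 0.0, 0.0]
force: [0.7, -0.4, -6.2]
finger_gap: 0.354
```

Foot now ~28 mm up; contact expected at TCP z ≈ 0.068.

send_rows --targets '[{"xyz":[0,0,-0.04],"delta_rot":[0,0,0]},{"xyz":[0,0,-0.08],"delta_rot":[0,0,0]},{"xyz":[0,0,-0.11],"delta_rot":[0,0,0]},{"xyz":[0,0,-0.13],"delta_rot":[0,0,0]},{"xyz":[0,0,-0.13],"delta_rot":[0,0,0]}]'

```text
clock: 19.35
ee_pos: [0.4901, -0.1001, 0.0707]
tool_rot: [0.824, 0.567, -0.0, -0.0]
force: [-0.4, 0.3, -6.3]
finger_gap: 0.351
```

send_rows --targets '[{"xyz":[0,0,-0.008],"delta_rot":[0,0,0]},{"xyz":[0,0,-0.016],"delta_rot":[0,0,0]},{"xyz":[0,0,-0.018],"delta_rot":[0,0,0]},{"xyz":[0,0,-0.018],"delta_rot":[0,0,0]}]'

```text
clock: 19.68
ee_pos: [0.4906, -0.1003, 0.0687]
tool_rot: [0.824, 0.567, 0.0, 0.0]
force: [-0.4, 0.2, -6.2]
finger_gap: 0.35
```

send_rows --targets '[{"xyz":[0,0,-0.004],"delta_rot":[0,0,0]},{"xyz":[0,0,-0.008],"delta_rot":[0,0,0]},{"xyz":[0,0,-0.008],"delta_rot":[0,0,0]}]'

```text
clock: 19.93
ee_pos: [0.4908, -0.1004, 0.0678]
tool_rot: [0.824, 0.567, 0.0, 0.0]
force: [-1.1, 0.1, 0.1]
finger_gap: 0.352
```

send_rows --targets '[{"xyz":[0,0,0],"delta_rot":[0,0,0]},{"xyz":[0,0,0],"delta_rot":[0,0,0]},{"xyz":[0,0,0],"delta_rot":[0,0,0]},{"xyz":[0,0,0],"delta_rot":[0,0,0]}]' --grip 0.2

```text
clock: 20.27
ee_pos: [0.4911, -0.1003, 0.0677]
tool_rot: [0.824, 0.567, 0.0, 0.0]
force: [-0.3, -0.1, -0.9]
finger_gap: 0.616
```

send_rows --targets '[{"xyz":[0,0,0.15],"delta_rot":[0,0,0]},{"xyz":[0,0,0.35],"delta_rot":[0,0,0]},{"xyz":[0,0,0.6],"delta_rot":[0,0,0]},{"xyz":[0,0,0.8],"delta_rot":[0,0,0]},{"xyz":[0,0,1.0],"delta_rot":[0,0,0]}]' --grip 0

```text
clock: 20.68
ee_pos: [0.4906, -0.1006, 0.2193]
tool_rot: [0.824, 0.566, 0.0, 0.0]
force: [0.0, 0.7, -0.5]
finger_gap: 0.981
```

send_rows --targets '[{"xyz":[0,0,0.2],"delta_rot":[0,0,0]},{"xyz":[0,0,0.4],"delta_rot":[0,0,0]},{"xyz":[0,0,0.5],"delta_rot":[0,0,0]},{"xyz":[0,0,0.5],"delta_rot":[0,0,0]}]'

```text
clock: 21.02
ee_pos: [0.4926, -0.1008, 0.2962]
tool_rot: [0.824, 0.566, 0.003, 0.002]
force: [0.9, 0.8, -0.4]
finger_gap: 0.999
```

Run:
```python
from h import *
s=robot.state();print(s["force"],s["ee_pos"],s["finger_gap"])
for n in("side","top"):
    p,d=robot.camera(n);cv2.imwrite(f"pics/{n}9.png",p[:,:,::-1])
W=cloud("top",d)
m=((W[...,2]>.112)&(W[...,2]<.13)&(d>0)).astype(np.uint8)
n,l,st,c=cv2.connectedComponentsWithStats(m)
for i in range(1,n):
    if st[i,4]>30:print(st[i],W[l==i].mean(0).round(4))
m=(W[...,2]>.04)&(W[...,2]<.056)&(np.ptp(p.astype(int),axis=2)<30);m[:, :190]=0; m[:,300:]=0; m[:185]=0;m[245:]=0
print(cv2.minAreaRect((W[m][:,:2]*1000).astype(np.float32)),W[m][:,2].mean(),W[m][:,2].std())
```

```text
[ 0.91514324  0.82683974 -0.40714144] [ 0.49261416 -0.10076     0.29617875] 0.9986561580703862
[457  88  11  11  78] [ 0.7959 -0.2978  0.1202]
[242 153  10  10  79] [0.6606 0.1769 0.1153]
[236 205  11  10  88] [0.5462 0.1859 0.1205]
[241 271  11  10  81] [0.4086 0.1744 0.115 ]
[196 274  10  11  88] [0.4031 0.2673 0.1151]
((547.0040283203125, 186.85694885253906), (190.93310546875, 60.1893196105957), 69.04461669921875) 0.04802739090668138 0.0019295884869527887
```

View pics/side9.png

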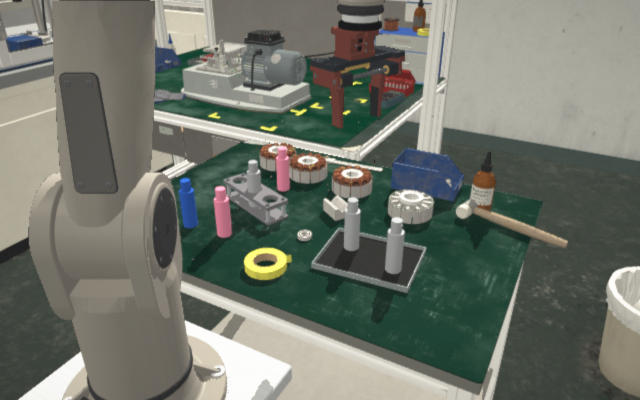

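View pics/top9.png

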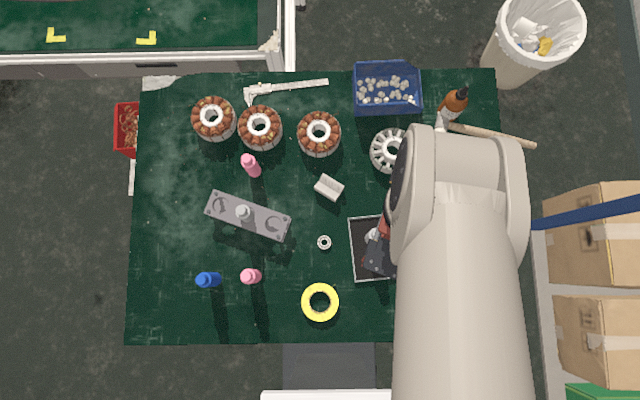

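Side view: two shafts upright on the mat (352,225) and (396,248), one in the middle hole (254,178), with the stand unmoved and the gripper well clear.

```bash
python3 -c "
from station import robot
print(robot.hand_in(),robot.state()['clock'])"
```

```text
the job is handed in; nothing more can be done
the job is handed in; nothing more can be done
```

I hefted all three shafts by drawing each straight up. The two end ones (left and right, seen from the robot) are solid, about 5.5–6.5 N each, and now stand upright on the tray mat. The middle one is hollow, about 1.2 N, and is back in its own hole. The job was handed in at about 21 s on the clock (limit 69 s).

- **Stand:** it is level and shifted by less than 1 mm on the overhead camera, with its top at 48 mm.
- **Hollow shaft:** its top is at about 120.5 mm, the same as at the start, so it is fully down in the hole.
- **First solid shaft:** the overhead camera put its top at 119.5 mm, near (0.458, −0.208).
- **Second solid shaft:** this was only checked by side view and by force. The force fell from −6.2 to about 0 N as it touched the mat. The arm hid it from the overhead camera afterwards.
- **Other things:** the blue and pink look-alikes stayed put by measurement. The stator core, V-block and bearing looked unmoved in the pictures.
- **Disagreement:** the wrist and overhead cameras differed by 3 mm, almost all along the row of holes. That direction does not affect the grasp.

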